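# Set the vanity lamp for the evening

## Task

Set the vanity lamp for the evening with light touches of the fingertips: first push its toggle switch all the way over, away from the robot, then press in the yellow warm-light button, and then the blue dimmer button, so that all three stay set. Never push hard, leave the red timer button alone, and do not pick up or shift the toothbrush cup, shaving cup, tweezers or mirror.

Things in the scene. Friction and masses are not known exactly. Their poses are not given: they have to be found in the camera images.
- cubby: fixed white laminate cubby 200 (x) x 480 (y) x 130 mm high, origin at the centre of its underside on the counter, z up, x away from the robot, y along its width. On its top board stand, in one row 20 mm nearer the robot than the middle, four grey control blocks 65 mm apart (y = -180, -115, -50 and +15 mm; which is where varies), and at y = +195 mm, x = 0 the lamp (foot 72 mm wide, stem, globe 76 mm wide with its top 188 mm above the top board)
- toggle (a joint): angle of the toggle lever, rad: 0 leans 0.5 rad from upright towards the robot (off), 1.0 leans 0.5 rad away from the robot (on, stop); starts between 0 and 0.2. Hinge along the block's y, 18 mm above the block's underside; friction 0.05 N m, no spring, stays where it is left; counts as on beyond 0.75
- toggle_tip (a point): centre of the black ball (16 mm wide) at the end of the toggle lever, 45 mm from the hinge; the lever is a steel rod of 10 mm diameter
- toggle_unit: fixed grey plastic block 70 x 52 x 18 mm that carries the toggle lever; origin at the centre of its underside, on the cubby's top board; z up, x the way the lever is pushed, away from the robot, y along the row of blocks
- warm (a joint): how far the yellow button is pressed in, m: 0 out, grows downward, stop at 0.008. Its cap is springy and gives 1 mm for every 1.5 N, up to 7 mm, and comes back when let go, so the cap sinks 1.7 mm before the button itself begins to move; pressing its top down by 8 to 12 mm (a push of about 3 to 6 N) sets it. It slides with about 2.5 N of friction, has no return spring and stays where it is left; it counts as pressed in beyond 0.004
- warm_top (a point): centre of the top face of the yellow button (warm light), a flat upright disc of 29 mm diameter that stands 16 mm proud of its block when out and 8 mm when fully in and let go; moves with the cap
- warm_unit: fixed grey plastic block 70 x 52 x 18 mm that carries the yellow button (29 mm wide, in its middle); origin at the centre of its underside, on the cubby's top board; z up, x across the row of blocks, away from the robot, y along the row
- dim (a joint): how far the blue button is pressed in, m: 0 out, grows downward, stop at 0.008. Its cap is springy and gives 1 mm for every 1.5 N, up to 7 mm, and comes back when let go, so the cap sinks 1.7 mm before the button itself begins to move; pressing its top down by 8 to 12 mm (a push of about 3 to 6 N) sets it. It slides with about 2.5 N of friction, has no return spring and stays where it is left; it counts as pressed in beyond 0.004
- dim_top (a point): centre of the top face of the blue button (dimmer), a flat upright disc of 29 mm diameter that stands 16 mm proud of its block when out and 8 mm when fully in and let go; moves with the cap
- dim_unit: fixed grey plastic block 70 x 52 x 18 mm that carries the blue button (29 mm wide, in its middle); origin at the centre of its underside, on the cubby's top board; z up, x across the row of blocks, away from the robot, y along the row
- timer (a joint): how far the red button is pressed in, m: 0 out, grows downward, stop at 0.008. Its cap is springy and gives 1 mm for every 1.5 N, up to 7 mm, and comes back when let go, so the cap sinks 1.7 mm before the button itself begins to move; pressing its top down by 8 to 12 mm (a push of about 3 to 6 N) sets it. It slides with about 2.5 N of friction, has no return spring and stays where it is left; it counts as pressed in beyond 0.004
- timer_top (a point): centre of the top face of the red button (timer, to be left alone), a flat upright disc of 29 mm diameter that stands 16 mm proud of its block when out and 8 mm when fully in and let go; moves with the cap
- timer_unit: fixed grey plastic block 70 x 52 x 18 mm that carries the red button (29 mm wide, in its middle); origin at the centre of its underside, on the cubby's top board; z up, x across the row of blocks, away from the robot, y along the row
- toothbrush_cup: white ceramic cup with blue flowers, 74 mm wide, 90 mm high, with two toothbrushes up to 160 mm; loose on the counter at the lamp's end of the cubby; origin at the centre of its underside
- shaving_cup: closed plastic shaving cup, green with a white lid, 70 mm wide, 70 mm high, loose on the cubby's top board behind the row; origin at the centre of its underside
- tweezer_set: two steel tweezers on a black tray 30 x 110 mm, 12 mm high, loose on the cubby's top board behind the row; origin at the centre of its underside
- mirror: folded round hand mirror, white, 104 mm wide, 16 mm thick, with a short handle towards its -x (63 mm beyond the disc's edge at most), lying loose on the counter beside the cubby's other end; origin at the centre of the disc's underside

How it is judged:
On the way, in this order (a step that is already met when the one before it is completed fails the run):
1. the toggle switch is pushed over to on (value of joint toggle above 0.75 rad), for 0.1 s.
2. the yellow button is pressed in (value of joint warm above 0.004 m), for 0.1 s.
3. the blue button is pressed in (value of joint dim above 0.004 m), for 0.1 s.
At the end, for the whole second after the job is handed in: the toggle is on (beyond 0.75 rad), the yellow and blue buttons are in by more than 4 mm, the red one by less than 3 mm, and the four loose things are within 20 mm of where they stood (value of joint toggle above 0.75 rad and value of joint each of warm, dim above 0.004 m and value of joint timer below 0.003 m and distance of each of toothbrush_cup, shaving_cup, tweezer_set, mirror from where it was at the start of the episode below 0.02 m); the robot touches nothing.
It fails at once if yellow pressed before the toggle was on (value of joint warm above 0.003 m and value of joint toggle below 0.7 rad).
It fails at once if blue pressed before yellow (value of joint dim above 0.003 m and value of joint warm below 0.003 m).
It fails at once if the red button was pressed (value of joint timer above 0.003 m).
It fails at once if a control was pushed hard (more than 20 N) (contact force between any of the fingers, the arm and toggle_unit above 20 N or contact force between any of the fingers, the arm and warm_unit above 20 N or contact force between any of the fingers, the arm and dim_unit above 20 N or contact force between any of the fingers, the arm and timer_unit above 20 N).
It fails at once if a loose thing was shifted or lifted by more than 20 mm, or a cup tipped (distance of any of toothbrush_cup, shaving_cup, tweezer_set, mirror from where it was at the start of the episode above 0.02 m or angle between any of toothbrush_cup, shaving_cup's own z axis and vertical above 0.4 rad).
It also fails if it takes over 54 s, if anything falls off the work surface, if the arm or the gripper's body presses on something with over 40 N, if the wrist force passes 120 N, or if a joint passes its speed limit or range.

## Robot

A 7-joint arm with a two-finger parallel gripper is mounted at the origin on the work surface. World frame = base frame: x ahead of the robot, y to its left, z up, the work surface at z = 0. Lengths are in m, angles in rad, forces in N, time in s.
With the tool pointing down it reaches from about 0.4 to 0.875 m from the base axis. Payload 19.3 kg.
Tool frame: the origin (TCP) lies at the centre of the arm's flange, where the gripper is bolted on; the fingertips stand 173 mm ahead of it and the grasp point (between the pads) lies 155 mm ahead of it (env.tip_reach is the distance from the TCP to the fingertips, in m); z points along the fingers, y is the direction in which the jaws open and shut (so a half turn about z gives the same grasp; the last joint's range is limited). The gripper opens to 85 mm and grips with 20 to 120 N. Pads are 22 mm wide; open, the fingers measure 114 mm over their backs; the gripper's body (76 mm by 85 mm) begins 54 mm behind the grasp point. The pads swing forward as they close: fully open they stand 13 mm farther back than shut.
Start: joints at [1.143, 0.521, -0.036, 1.599, 0.021, 1.021, -0.113], TCP at [0.219, -0.585, 0.405] pointing down, gripper open.
Joint ranges: [-2.91, 2.91], [-0.3, 2.13], [-1.5, 1.42], [0.17, 2.43], [-1.26, 4.41], [0.16, 1.93], [-2.52, 2.52]. Speed limits (rad/s): [1.89, 1.89, 2.39, 2.39, 3.01, 3.01, 3.01].

## Interface

Orientations are given as a unit quaternion [w, x, y, z].
In Python, from station import env gives the robot as it stands.
- The arm moves only by the tool send_rows, never from a script. Its argument "moves" is a list that holds one entry, the list of rows, each a list of 7 numbers: the turn, a rotation vector about the tool's x, y, z in degrees, then the shift along the tool's x, y, z in mm, then the gripper command: -1 is shut, 1 is fully open, values between are in proportion. In form: [[[ax, ay, az, x, y, z, gripper], ...]]. A call has 1 to 20 rows; each row is the pose to reach, as a shift and turn from the pose commanded when the call began, along the tool's axes at that moment; what a row does not reach only later rows make up. A row lasts 1/8 s, in which the tool goes at most 62.5 mm and 10.7 degrees, less where a joint would pass 70% of its speed; a pose out of reach is approached as far as the arm can. A call with a gripper value outside its range is refused whole. The fingers move at their own pace and stop on an object; "grip_force" is the grip in N (left out, the last holds). Time passes only in rows, so rows that repeat a pose let the fingers close. It gives the time, the measured TCP pose, the force and the opening at its end, in the units of the state.
- env.get_state(): the state, without advancing time (a new reading comes with each control period).
- env.grab_frame(name): name is "side" or "top"; returns a dict with "frame" (480x640x3 uint8, red, green, blue), "z_map" (480x640 float32, m along the optical axis (not along the pixel's ray), 0 where there is no reading), "K" (3x3 intrinsics, pixels), "rvec" (rotation vector, rad) and "tvec" (3), from world to camera coordinates, as OpenCV has them. Camera axes: x right, y down, z forward; pixel columns grow to the right and rows downward; lengths in m; the calibration is good to about 2 mm. A picture is of the moment at which its call begins.
- env.sign_off(): hands the job in, once; it reports no verdict.
Trained networks look in a picture, given as the dict that the camera call returned (one of the last four; its "shot" number tells which), for a name from the list of things; names that differ only in an ending like _2 or _b are one class to them, and where a whole thing is asked for, a point or a joint stands for the part that bears it (a point fixed in the world has none). Each returns a list of dicts, best first, with "confidence" (0 to 1); they miss things now and then, are a little off and sometimes report something else, mostly with a low value. They report only what shows in the picture. A call takes as long as a camera call.
- env.find_in(picture, name): "bbox" ([left, top, width, height] in pixels, round what is visible of it).
- env.place_of(picture, name): "pixel" ([row, column] in pixels: a listed point, or the origin of a listed thing).
The state is a dict: "clock": time; "joint_pos": joint angles; "qd": joint speeds; "tau": joint torques, N m; "ee_pos": TCP position; "ee_rot": TCP orientation; "wrist_force": force on the tool from outside, world axes, zero at the start; "wrist_torque": the same for the moment, N m; "finger_gap": opening from 0.0 (shut) to 1.0 (fully open).
Only numpy, scipy, OpenCV 4.12 (cv2) and the standard library are available. Lean on these libraries where they do the work, as an engineer would, in place of code of your own. Each camera call takes 0.05 s, during which the arm holds its last target.

## Working session

There is one attempt and no reset: what is moved stays moved. The work goes in short steps, Python scripts to look and compute and a tool call to move; the robot and the scene stay as the last step left them, time stands still between calls to the robot, and variables do not carry over. Pictures are saved under pics/ and viewed, and the job is handed in when it is done.

Besides the shell and the picture viewer there is one more tool, called after ">>>" as name(argument=value, ...) on one line, values as JSON. send_rows: Moves the arm, as the interface text tells. Its arguments: {"type":"object","properties":{"moves":{"type":"array"},"grip_force":{"type":"number"}},"required":["moves"]}

```bash
mkdir -p pics; ls; cat > h.py <<'E'
import numpy as np, cv2
from station import env
from scipy.spatial.transform import Rotation as R
def save(p,name): cv2.imwrite('pics/'+name,cv2.cvtColor(p['frame'],cv2.COLOR_RGB2BGR))
def w(p,row,col,z=None):
    Rm=cv2.Rodrigues(np.array(p['rvec'],float))[0]; t=np.array(p['tvec'],float).ravel()
    r,c=int(round(row)),int(round(col))
    d=p['z_map'][r,c]
    ray=np.linalg.inv(p['K'])@[col,row,1]
    o=-Rm.T@t; dr=Rm.T@ray
    if z is None: return o+dr*d
    return o+dr*(z-o[2])/dr[2]
def cloud(p):
    Rm=cv2.Rodrigues(np.array(p['rvec'],float))[0]; t=np.array(p['tvec'],float).ravel()
    v,u=np.mgrid[0:480,0:640]; K=p['K']; d=p['z_map']
    P=np.stack([(u-K[0,2])/K[0,0]*d,(v-K[1,2])/K[1,1]*d,d],-1)
    return (P-t)@Rm
E
python3 - <<'E'
from h import *
s=env.get_state(); print(s['clock'],s['ee_pos'],s['ee_rot'],s['finger_gap'],env.tip_reach)
for n in ('top','side'):
    p=env.grab_frame(n); save(p,n+'0.png')
    for k in ['cubby','toggle_unit','toggle_tip','warm_top','dim_top','timer_top','shaving_cup','tweezer_set','warm_unit','dim_unit','timer_unit']:
        r=env.place_of(p,k)
        if r:
            a=r[0]; print(n,k,np.round(a['pixel']),round(a['confidence'],2),np.round(w(p,*a['pixel']),4))
E
```

```text
pics
0.0 [ 0.21884268 -0.5852965   0.40412762] [-5.40678168e-04  9.84038697e-01  1.77953732e-01 -1.37926529e-04] 0.999346461556743 0.1734
top cubby [250. 300.] 0.77 [0.6061 0.0718 0.1461]
top toggle_unit [254. 320.] 0.87 [0.5968 0.0333 0.1492]
top toggle_tip [266. 319.] 0.68 [0.5717 0.0355 0.1916]
top dim_top [256. 358.] 0.49 [ 0.5922 -0.0359  0.1628]
top timer_top [257. 390.] 0.58 [ 0.5907 -0.0968  0.1629]
top shaving_cup [213. 258.] 0.95 [0.6669 0.1462 0.1987]
top tweezer_set [209. 355.] 0.63 [ 0.6851 -0.0331  0.1425]
top warm_unit [255. 288.] 0.8 [0.5945 0.094  0.1618]
top dim_unit [259. 356.] 0.75 [ 0.5879 -0.0325  0.163 ]
top timer_unit [263. 392.] 0.66 [ 0.5804 -0.1008  0.1626]
side cubby [292. 319.] 0.89 [0.5636 0.1708 0.1324]
side toggle_unit [234. 344.] 0.69 [0.5856 0.0449 0.1482]
side toggle_tip [216. 358.] 0.43 [0.5666 0.0343 0.1972]
side warm_top [242. 323.] 0.55 [0.6016 0.0941 0.1638]
side dim_top [201. 363.] 0.69 [ 0.5901 -0.0358  0.1642]
side timer_top [185. 380.] 0.76 [ 0.5825 -0.0937  0.1655]
side shaving_cup [262. 265.] 0.77 [0.5941 0.269  0.2909]
side warm_unit [254. 326.] 0.85 [0.5894 0.1045 0.1492]
side dim_unit [215. 366.] 0.66 [ 0.5741 -0.0208  0.1483]
side timer_unit [197. 380.] 0.79 [ 0.5737 -0.0767  0.1518]
```

View pics/top0.png

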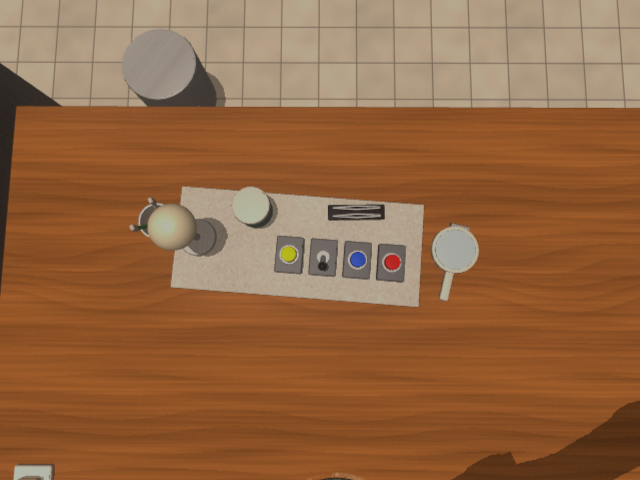

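View pics/side0.png

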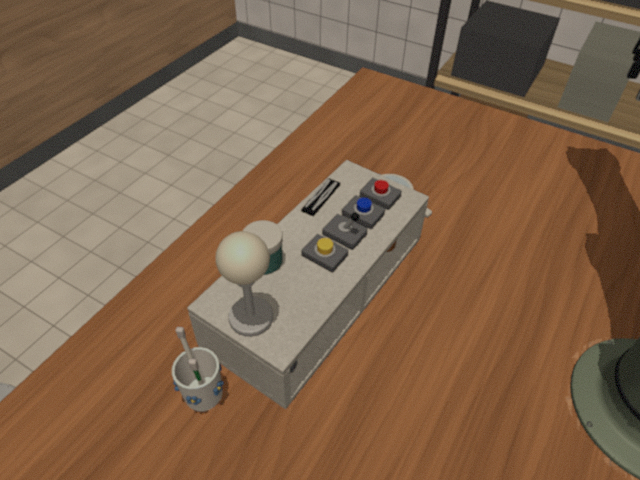

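```bash
python3 - <<'E'
from h import *
for n in ('top','side'):
    p=env.grab_frame(n); C=cloud(p); hsv=cv2.cvtColor(p['frame'],cv2.COLOR_RGB2HSV)
    Z=C[...,2]; box=(abs(C[...,0]-.6)<.12)&(C[...,1]>-.2)&(C[...,1]<.13)
    H,S,V=[hsv[...,i].astype(int) for i in range(3)]
    top=(abs(Z-.164)<.004)&box&(S>90)
    for nm,m in (('yel',(H>15)&(H<40)),('blue',(H>95)&(H<135)),('red',(H<8)|(H>170))):
        q=C[top&m]; print(n,nm,len(q),q.min(0).round(4),q.max(0).round(4),((q.min(0)+q.max(0))/2).round(4))
    q=C[box&(V<70)&(Z>.165)&(Z<.25)]; print(n,'ball',len(q),q.min(0).round(4) if len(q) else '',q.max(0).round(4) if len(q) else '')
    q=C[box&(abs(Z-.148)<.003)]; print(n,'blocktop',len(q),q.min(0).round(3),q.max(0).round(3))
E
```

```text
top yel 171 [0.5832 0.0805 0.16  ] [0.6093 0.1068 0.1664] [0.5962 0.0937 0.1632]
top blue 166 [ 0.5743 -0.048   0.1601] [ 0.6004 -0.0236  0.1655] [ 0.5873 -0.0358  0.1628]
top red 176 [ 0.569  -0.1147  0.16  ] [ 0.5952 -0.0868  0.1672] [ 0.5821 -0.1007  0.1636]
top ball 71 [0.5671 0.0229 0.1672] [0.6859 0.1298 0.1973]
top blocktop 2708 [ 0.547 -0.128  0.145] [0.692 0.129 0.151]
side yel 167 [0.5824 0.0799 0.1603] [0.6097 0.1096 0.1676] [0.596  0.0948 0.164 ]
side blue 142 [ 0.5732 -0.0492  0.1601] [ 0.6002 -0.0198  0.1673] [ 0.5867 -0.0345  0.1637]
side red 122 [ 0.5676 -0.112   0.16  ] [ 0.595  -0.0844  0.1675] [ 0.5813 -0.0982  0.1638]
side ball 63 [0.5644 0.0285 0.1801] [0.5794 0.0406 0.1987]
side blocktop 2149 [ 0.546 -0.129  0.145] [0.691 0.124 0.151]
```

>>> send_rows(moves=[[[0,0,2,25,-24,0,-1],[0,0,4,55,-51,0,-1],[0,0,6,85,-79,0,-1],[0,0,8,115,-106,0,-1],[0,0,9,145,-134,0,-1],[0,0,11,175,-162,0,-1],[0,0,12,205,-190,0,-1],[0,0,13.5,235,-217,0,-1],[0,0,15,265,-245,0,-1],[0,0,16.5,295,-273,0,-1],[0,0,18,325,-301,0,-1],[0,0,19.5,355,-328,0,-1],[0,0,21,385,-356,0,-1],[0,0,22,415,-384,0,-1],[0,0,23,445,-412,0,-1],[0,0,24,470,-435,0,-1],[0,0,24.6,490,-453,0,-1],[0,0,24.6,505,-467,0,-1],[0,0,24.6,509,-471,0,-1],[0,0,24.6,509,-471,0,-1]]], grip_force=20)

```text
clock: 3.8
ee_pos: [0.5306, 0.0335, 0.4046]
ee_rot: [0.0, 0.999, -0.036, -0.0]
wrist_force: [-0.5, 0.1, -1.0]
finger_gap: -0.002
```

```bash
cat > go.py <<'E'
from h import *
def rel(tx,ty,tz_tip,yaw=-0.0725):
    s=env.get_state(); q=s['ee_rot']; Rt=R.from_quat([q[1],q[2],q[3],q[0]])
    tgt=np.array([tx,ty,tz_tip+env.tip_reach])
    d=Rt.inv().apply(tgt-s['ee_pos'])*1000
    c,sn=np.cos(yaw),np.sin(yaw); Rd=R.from_matrix([[c,sn,0],[sn,-c,0],[0,0,-1]])
    print('shift',d.round(1),'turn',np.degrees((Rt.inv()*Rd).as_rotvec()).round(2))
def st():
    s=env.get_state(); print(s['clock'],np.round(s['ee_pos'],4),'tipz',round(s['ee_pos'][2]-env.tip_reach,4),'gap',s['finger_gap'],'F',np.round(s['wrist_force'],2),'q',np.round(s['joint_pos'],2))
E
python3 - <<'E'
from go import *
st()
ux=np.array([.9974,-.0725]); h=np.array([.5916,.0296])
rel(*(h-.061*ux),.180)
p=env.grab_frame('side'); save(p,'side1.png')
p=env.grab_frame('top'); save(p,'top1.png')
E
```

```text
3.8 [0.5306 0.0335 0.4046] tipz 0.2312 gap -0.0018147969202166791 F [-0.45  0.07 -0.99] q [-0.01  0.38 -0.21  1.84  0.1   0.93 -1.91]
shift [ 0.2 -0.5 51.2] turn [0.02 0.01 0.04]
```

View pics/side1.png

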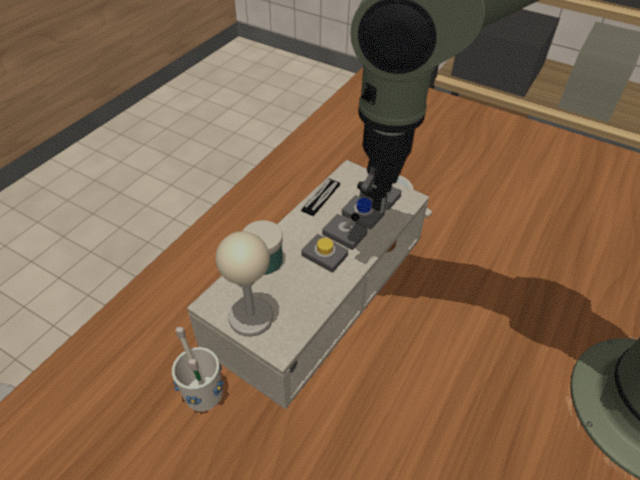

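The fingertips (about column 380, row 207) hang on the robot side of the black ball (355, 217). I'll go down, then advance.

>>> send_rows(moves=[[[0,0,0,0,-0.5,12,-1],[0,0,0,0,-0.5,28,-1],[0,0,0,0,-0.5,42,-1],[0,0,0,0,-0.5,50,-1],[0,0,0,0,-0.5,51,-1],[0,0,0,0,-0.5,51,-1]]])

```text
clock: 4.65
ee_pos: [0.5309, 0.0345, 0.3539]
ee_rot: [-0.0, 0.999, -0.036, 0.0]
wrist_force: [-0.4, -0.1, -0.1]
finger_gap: 0.001
```

```bash
python3 - <<'E'
from go import *
st()
for n in ('side','top'):
    p=env.grab_frame(n); save(p,n+'2.png'); C=cloud(p)
    m=(abs(C[...,1]-.033)<.05)&(C[...,0]<.57)&(C[...,0]>.48)&(C[...,2]>.17)&(C[...,2]<.23)
    q=C[m]; print(n,len(q),q.min(0).round(4),q.max(0).round(4))
    for lo in np.arange(.17,.23,.01):
        k=q[(q[:,2]>lo)&(q[:,2]<lo+.01)]
        if len(k): print(round(lo,3),len(k),k.min(0).round(4),k.max(0).round(4))
p=env.grab_frame('side')
cv2.imwrite('pics/side2c.png',cv2.cvtColor(cv2.resize(p['frame'][120:300,270:470],None,fx=4,fy=3.3),cv2.COLOR_RGB2BGR)[:600])
E
```

```text
4.65 [0.5309 0.0345 0.3539] tipz 0.1805 gap 0.0010696555636471505 F [-0.39 -0.12 -0.15] q [-0.02  0.44 -0.21  1.89  0.12  0.82 -1.93]
side 223 [0.5157 0.0207 0.1809] [0.5698 0.0654 0.2298]
0.18 22 [0.5186 0.028  0.1809] [0.5693 0.0469 0.1899]
0.19 75 [0.5185 0.0296 0.1901] [0.5698 0.049  0.2   ]
0.2 60 [0.5185 0.0272 0.2   ] [0.5404 0.0505 0.2095]
0.21 24 [0.5185 0.0286 0.2101] [0.5275 0.05   0.2191]
0.22 42 [0.5157 0.0207 0.2201] [0.5429 0.0654 0.2298]Traceback (most recent call last):
  File "<stdin>", line 6, in <module>
    return umr_minimum(a, axis, None, out, keepdims, initial, where)
ValueError: zero-size array to reduction operation minimum which has no identity
```

Tips measured at x 0.519–0.541, z 0.181, as expected. Pushing now, slowly.

>>> send_rows(moves=[[[0,0,0,5,0,0,-1],[0,0,0,10,0,0,-1],[0,0,0,15,0,0,-1],[0,0,0,19,0,0,-1],[0,0,0,23,0,0,-1],[0,0,0,27,0,0,-1],[0,0,0,31,0,0,-1],[0,0,0,35,0,0,-1],[0,0,0,39,0,0,-1],[0,0,0,43,0,0,-1],[0,0,0,47,0,0,-1],[0,0,0,50,0,0,-1],[0,0,0,53,0,0,-1],[0,0,0,55,0,0,-1],[0,0,0,56,0,0,-1],[0,0,0,57,0,0,-1],[0,0,0,57,0,0,-1]]])

```text
clock: 6.88
ee_pos: [0.5876, 0.0304, 0.3536]
ee_rot: [0.0, 0.999, -0.036, -0.0]
wrist_force: [-0.9, 0.1, -0.6]
finger_gap: -0.001
```

```bash
cat > tog.py <<'E'
from go import *
def tog(name):
    st()
    p=env.grab_frame('side'); C=cloud(p); V=p['frame'].max(-1)
    cv2.imwrite('pics/'+name,cv2.cvtColor(cv2.resize(p['frame'][120:300,270:470],None,fx=3.2,fy=3.2),cv2.COLOR_RGB2BGR))
    ux=np.array([.9974,-.0725]); h=np.array([.5916,.0296])
    D=C[...,:2]-h; bx=D@ux; by=D@np.array([.0725,.9974]); Z=C[...,2]
    m=(abs(by)<.022)&(bx>-.04)&(bx<.045)&(Z>.165)&(Z<.202)
    for lo in np.arange(.165,.2,.005):
        k=m&(Z>=lo)&(Z<lo+.005); kd=k&(V<60)
        if k.any(): print(round(lo,3),k.sum(),(bx[k].min()*1e3).round(1),(bx[k].max()*1e3).round(1),'dark',kd.sum(),(np.percentile(bx[kd],[0,50,100])*1e3).round(1) if kd.any() else '')
    for a in env.place_of(p,'toggle_tip')[:1]: 
        P=w(p,*a['pixel']);print(a,P.round(4),((P[:2]-h)@ux*1e3).round(1))
E
python3 -c "
from tog import *
tog('side3.png')"
```

```text
6.875 [0.5876 0.0304 0.3536] tipz 0.1802 gap -0.0009964613134799847 F [-0.92  0.05 -0.6 ] q [-0.02  0.53 -0.19  1.74  0.13  0.88 -1.91]
0.165 12 -0.2 9.8 dark 0 
0.17 14 1.5 9.0 dark 0 
0.175 9 4.5 11.5 dark 0 
0.18 10 -13.1 14.9 dark 1 [-4.6 -4.6 -4.6]
0.185 23 -16.6 15.8 dark 11 [-16.6   8.2  15.8]
0.19 34 -16.4 17.5 dark 26 [-16.4  -2.1  17.5]
0.195 42 -17.1 19.1 dark 32 [-15.6   9.1  19.1]
0.2 16 -17.2 0.3 dark 9 [-16.2  -8.9   0.3]
{'pixel': [206.6, 339.6], 'confidence': 0.48} [0.604  0.0321 0.1985] 12.2
```

View pics/side3.png

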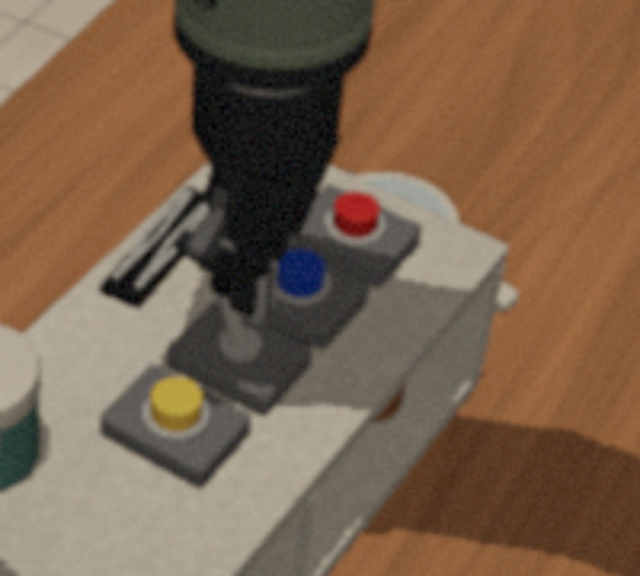

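The crop shows the lever (rod base at (240, 340), ball hidden at about (225, 290)) now leaning away at roughly 0.8 rad. I'll go 3 mm more, then retreat.

>>> send_rows(moves=[[[0,0,0,1,0,0,-1],[0,0,0,2,0,0,-1],[0,0,0,3,0,0,-1],[0,0,0,3,0,0,-1]]])

```text
clock: 7.48
ee_pos: [0.5907, 0.0302, 0.3537]
ee_rot: [-0.0, 0.999, -0.036, 0.0]
wrist_force: [-1.0, 0.2, -1.0]
finger_gap: -0.001
```

>>> send_rows(moves=[[[0,0,0,-8,0,0,-1],[0,0,0,-20,0,0,-1],[0,0,0,-35,0,-5,-1],[0,0,0,-48,0,-20,-1],[0,0,0,-55,0,-40,-1],[0,0,0,-55,0,-50,-1],[0,0,0,-55,0,-50,-1]]])

```text
clock: 8.35
ee_pos: [0.536, 0.0341, 0.4046]
ee_rot: [-0.0, 0.999, -0.036, 0.001]
wrist_force: [-0.1, 0.6, 0.1]
finger_gap: 0.004
```

```bash
python3 -c "
from tog import *
tog('side4.png')
rel(.5961,.0944,.195)
p=env.grab_frame('top');save(p,'top4.png')
"
```

```text
8.35 [0.536  0.0341 0.4046] tipz 0.2312 gap 0.003699222050717959 F [-0.12  0.64  0.13] q [-0.01  0.39 -0.21  1.83  0.1   0.94 -1.91]
0.165 11 1.3 8.9 dark 0 
0.17 15 3.1 11.4 dark 0 
0.175 14 6.2 14.7 dark 0 
0.18 13 6.6 17.1 dark 0 
0.185 10 9.4 18.9 dark 3 [11.4 12.2 14.5]
0.19 26 8.8 23.2 dark 19 [ 8.8 13.9 20.3]
0.195 27 10.7 22.4 dark 18 [10.7 14.6 19.7]
0.2 1 17.2 17.2 dark 1 [17.2 17.2 17.2]
{'pixel': [207.5, 339.4], 'confidence': 0.47} [0.6037 0.0333 0.1974] 11.8
shift [ 55.8 -64.5  34.9] turn [0.   0.01 0.05]
```

View pics/side4.png

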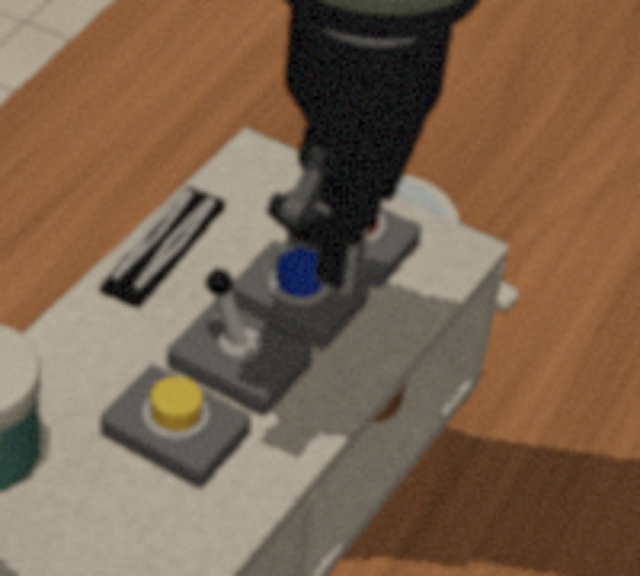

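```bash
python3 - <<'E'
from go import *
ux=np.array([.9974,-.0725]); h=np.array([.5916,.0296])
def proj(p,P): return cv2.projectPoints(np.array(P,float).reshape(-1,1,3),np.array(p['rvec']),np.array(p['tvec']),p['K'],None)[0].reshape(-1,2)
for n in ('side','top'):
    p=env.grab_frame(n); f=p['frame'].max(-1).astype(float)
    for t in (.6,.7,.75,.8,.85,.9,.95,1.0):
        a=t-.5; P=[*(h+.045*np.sin(a)*ux),.148+.045*np.cos(a)]
        print(n,t,proj(p,[P])[0].round(1))
    c=proj(p,[[*(h+.015*ux),.19]])[0].astype(int)
    s=f[c[1]-9:c[1]+10,c[0]-9:c[0]+10]; m=s<55
    nl,lab,stt,cen=cv2.connectedComponentsWithStats(m.astype(np.uint8))
    for i in range(1,nl):
        if stt[i,4]>6: print('dark',cen[i]+c-9,stt[i])
    cv2.imwrite('pics/%s5.png'%n,cv2.cvtColor(cv2.resize(p['frame'][c[1]-40:c[1]+40,c[0]-40:c[0]+40],None,fx=7,fy=7),cv2.COLOR_RGB2BGR))
E
```

```text
side 0.6 [344.1 209.6]
side 0.7 [342.  208.9]
side 0.75 [341.  208.6]
side 0.8 [340.  208.3]
side 0.85 [339.  208.1]
side 0.9 [338. 208.]
side 0.95 [337.  207.9]
side 1.0 [336.1 207.8]
dark [338.17948718 208.07692308] [ 5  6  8  7 39]
top 0.6 [322.5 252.9]
top 0.7 [322.7 250.4]
top 0.75 [322.8 249.3]
top 0.8 [322.9 248.1]
top 0.85 [323. 247.]
top 0.9 [323.1 245.8]
top 0.95 [323.1 244.8]
top 1.0 [323.2 243.7]
```

Side view fits the ball at (338.2, 208.1), which gives toggle ≈ 0.89 (on). Next, over the yellow button.

>>> send_rows(moves=[[[0,0,0,4,-5,0,-1],[0,0,0,12,-14,0,-1],[0,0,0,22,-26,0,-1],[0,0,0,34,-40,0,-1],[0,0,0,45,-52,0,-1],[0,0,0,53,-61,0,-1],[0,0,0,56,-64.5,5,-1],[0,0,0,56,-64.5,18,-1],[0,0,0,56,-64.5,30,-1],[0,0,0,56,-64.5,35,-1],[0,0,0,56,-64.5,35,-1]]])

```text
clock: 9.98
ee_pos: [0.5961, 0.0943, 0.3683]
ee_rot: [0.0, 0.999, -0.036, -0.0]
wrist_force: [-1.2, 0.9, 0.4]
finger_gap: -0.001
```

```bash
cat > look.py <<'E'
import sys
from go import *
st()
p=env.grab_frame('side')
cv2.imwrite('pics/'+sys.argv[1],cv2.cvtColor(cv2.resize(p['frame'][120:300,270:470],None,fx=3.2,fy=3.2),cv2.COLOR_RGB2BGR))
rel(*map(float,sys.argv[2:5]))
E
python3 look.py side6.png .5961 .0944 .164
python3 - <<'E'
from h import *
p=env.grab_frame('top'); f=p['frame']; cv2.imwrite('pics/top6.png',cv2.cvtColor(cv2.resize(f[220:290,270:410],None,fx=5,fy=5),cv2.COLOR_RGB2BGR))
s=f.max(-1)[236:274,312:334]<55
nl,lab,stt,cen=cv2.connectedComponentsWithStats(s.astype(np.uint8))
print([(cen[i]+[312,236],stt[i]) for i in range(1,nl) if stt[i,4]>6])
E
```

```text
9.975 [0.5961 0.0943 0.3683] tipz 0.1949 gap -0.000901051409394023 F [-1.19  0.89  0.4 ] q [-0.11  0.53 -0.21  1.69  0.13  0.94 -2.01]
shift [-0.1 -0.1 31.4] turn [-0.    0.    0.04]
[(array([324.75, 241.45]), array([10,  0,  7, 13, 40], dtype=int32))]
```

View pics/side6.png

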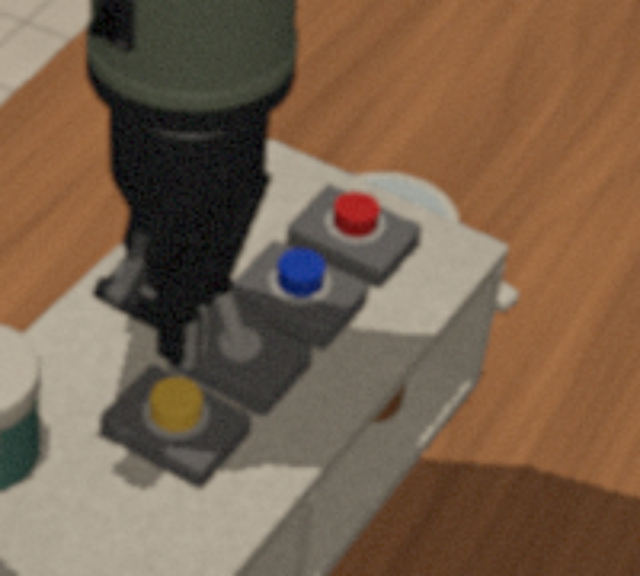

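View pics/top6.png

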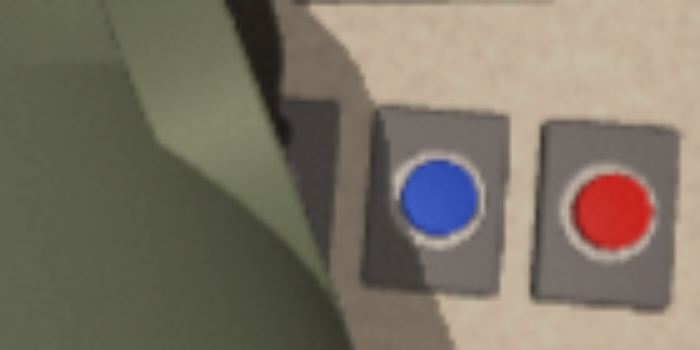

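Fingertips (175, 360 in the crop) are right above the yellow cap (178, 392). Pressing 10.5 mm below its top.

>>> send_rows(moves=[[[0,0,0,0,0,10,-1],[0,0,0,0,0,20,-1],[0,0,0,0,0,27,-1],[0,0,0,0,0,30,-1],[0,0,0,0,0,32,-1],[0,0,0,0,0,34,-1],[0,0,0,0,0,36,-1],[0,0,0,0,0,38,-1],[0,0,0,0,0,40,-1],[0,0,0,0,0,41,-1],[0,0,0,0,0,41.5,-1],[0,0,0,0,0,41.5,-1]]])

```text
clock: 11.58
ee_pos: [0.5962, 0.0945, 0.3273]
ee_rot: [-0.0, 0.999, -0.036, 0.0]
wrist_force: [-2.0, 0.5, 3.4]
finger_gap: -0.002
```

```bash
python3 look.py side7.png .5961 .0944 .164
```

```text
11.575 [0.5962 0.0945 0.3273] tipz 0.1539 gap -0.0018139623265604704 F [-1.99  0.54  3.36] q [-0.12  0.58 -0.2   1.72  0.15  0.85 -2.02]
shift [ -0.1   0.1 -10.1] turn [-0.   -0.    0.05]
```

View pics/side7.png

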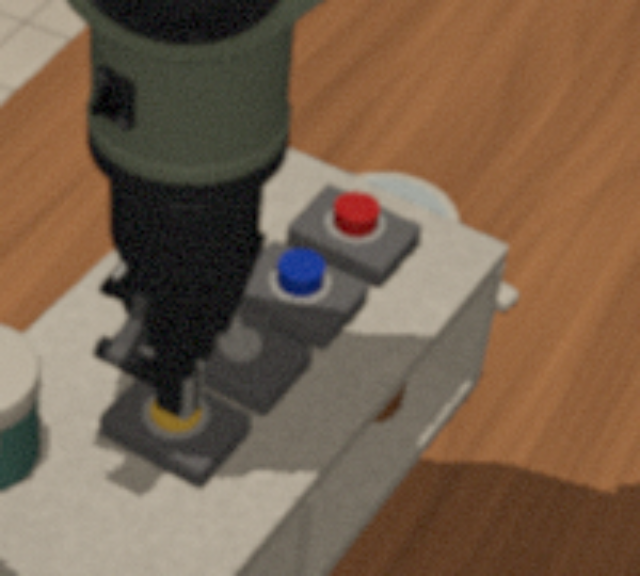

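Yellow cap is down 10 mm with about 3 N; in the crop it is nearly flush at (175, 415). Lifting and going over to blue.

>>> send_rows(moves=[[[0,0,0,0,0,-5,-1],[0,0,0,0,0,-18,-1],[0,0,0,0,0,-35,-1],[0,0,0,0,0,-52,-1],[0,0,0,0,4,-63,-1],[0,0,0,0,14,-66,-1],[0,0,0,0,30,-66,-1],[0,0,0,0,48,-66,-1],[0,0,0,0,66,-66,-1],[0,0,0,0,84,-66,-1],[0,0,0,0,102,-66,-1],[0,0,0,0,118,-66,-1],[0,0,0,0,127,-66,-1],[0,0,0,0,130,-60,-1],[0,0,0,0,130,-50,-1],[0,0,0,0,130,-42,-1],[0,0,0,0,130,-42,-1]]])

```text
clock: 13.75
ee_pos: [0.5868, -0.0348, 0.3683]
ee_rot: [-0.0, 0.999, -0.035, -0.001]
wrist_force: [-0.8, -0.4, 0.7]
finger_gap: -0.003
```

```bash
python3 look.py side8.png .587 -.035 .164
python3 - <<'E'
from h import *
for n in ('side','top'):
    p=env.grab_frame(n); C=cloud(p); hsv=cv2.cvtColor(p['frame'],cv2.COLOR_RGB2HSV)
    H,S=[hsv[...,i].astype(int) for i in (0,1)]
    m=(abs(C[...,0]-.6)<.05)&(abs(C[...,1]-.094)<.025)&(S>110)&(H>15)&(H<40)&(C[...,2]>.14)
    if m.sum(): print(n,m.sum(),np.percentile(C[m][:,2],[5,50,95]).round(4))
E
```

```text
13.75 [ 0.5868 -0.0348  0.3683] tipz 0.1949 gap -0.0032457217507177723 F [-0.82 -0.45  0.67] q [ 0.09  0.51 -0.19  1.73  0.12  0.92 -1.79]
shift [ 0.1  0.2 31.4] turn [-0.01  0.04  0.08]
side 178 [0.1521 0.1567 0.1589]
top 176 [0.1512 0.1543 0.1565]
```

View pics/side8.png

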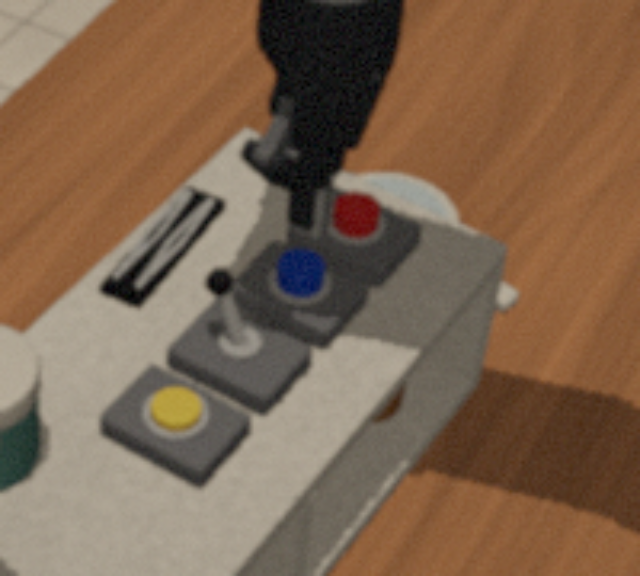

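Yellow stays in, with its top at 0.156, i.e. 8 mm down. The toggle leans away at (220, 282). The tips (305, 230) hang over the blue cap (300, 262), so I'm pressing it.

>>> send_rows(moves=[[[0,0,0,0,0,10,-1],[0,0,0,0,0,20,-1],[0,0,0,0,0,27,-1],[0,0,0,0,0,30,-1],[0,0,0,0,0,32,-1],[0,0,0,0,0,34,-1],[0,0,0,0,0,36,-1],[0,0,0,0,0,38,-1],[0,0,0,0,0,40,-1],[0,0,0,0,0,41,-1],[0,0,0,0,0,41.5,-1],[0,0,0,0,0,41.5,-1]]])

```text
clock: 15.4
ee_pos: [0.5869, -0.0352, 0.3277]
ee_rot: [-0.0, 0.999, -0.036, 0.0]
wrist_force: [-0.3, -0.3, 2.5]
finger_gap: -0.008
```

>>> send_rows(moves=[[[0,0,0,0,0,-5,-1],[0,0,0,0,0,-18,-1],[0,0,0,0,0,-35,-1],[0,0,0,0,0,-52,-1],[0,0,0,0,0,-68,-1],[0,0,0,-10,0,-80,-1],[0,0,0,-30,0,-90,-1],[0,0,0,-55,0,-95,-1],[0,0,0,-80,0,-95,-1],[0,0,0,-100,0,-95,-1],[0,0,0,-110,0,-95,-1],[0,0,0,-110,0,-95,-1]]])

```text
clock: 16.9
ee_pos: [0.4769, -0.0273, 0.4231]
ee_rot: [0.0, 0.999, -0.036, 0.0]
wrist_force: [0.6, 0.3, -0.1]
finger_gap: 0.005
```

```bash
python3 look.py side9.png .587 -.035 .164
python3 - <<'E'
from h import *
ux=np.array([.9974,-.0725]); h=np.array([.5916,.0296])
for n in ('side','top'):
    p=env.grab_frame(n); save(p,n+'9f.png'); C=cloud(p); hsv=cv2.cvtColor(p['frame'],cv2.COLOR_RGB2HSV)
    H,S=[hsv[...,i].astype(int) for i in (0,1)]
    for nm,y,hm in (('y',.094,(H>15)&(H<40)),('b',-.035,(H>95)&(H<135)),('r',-.0995,(H<8)|(H>170))):
        m=(abs(C[...,0]-.59)<.04)&(abs(C[...,1]-y)<.025)&(S>110)&hm&(C[...,2]>.14)
        if m.sum(): print(n,nm,m.sum(),np.percentile(C[m][:,2],[5,50,95]).round(4))
    for k in ('shaving_cup','tweezer_set','toothbrush_cup','mirror'):
        r=env.find_in(p,k); print(k,r[0] if r else None)
    P=lambda t:cv2.projectPoints(np.array([[*(h+.045*np.sin(t-.5)*ux),.148+.045*np.cos(t-.5)]]),np.array(p['rvec']),np.array(p['tvec']),p['K'],None)[0].ravel()
    c=P(.85).astype(int); s=p['frame'].max(-1)[c[1]-9:c[1]+10,c[0]-9:c[0]+10]<55
    nl,lab,stt,cen=cv2.connectedComponentsWithStats(s.astype(np.uint8))
    print([(cen[i]+c-9,stt[i,4]) for i in range(1,nl) if stt[i,4]>6],[(t,P(t).round(1)) for t in (.75,.85,.95)])
E
```

```text
16.9 [ 0.4769 -0.0273  0.4231] tipz 0.2497 gap 0.004634764893781667 F [ 0.57  0.28 -0.14] q [ 0.11  0.27 -0.22  1.95  0.07  0.93 -1.78]
shift [109.8  -0.2  85.6] turn [-0.   -0.03  0.05]
side y 178 [0.152  0.1566 0.1592]
side b 127 [0.1542 0.1568 0.1587]
side r 167 [0.1518 0.1641 0.1666]
shaving_cup {'bbox': [244.5, 216.3, 39.6, 57.2], 'confidence': 0.96}
tweezer_set {'bbox': [301.0, 177.5, 36.4, 39.7], 'confidence': 0.72}
toothbrush_cup {'bbox': [171.9, 326.8, 53.3, 86.0], 'confidence': 0.73}
mirror {'bbox': [386.2, 175.5, 44.1, 42.5], 'confidence': 0.52}
[(array([338.225, 208.15 ]), np.int32(40))] [(0.75, array([341. , 208.6])), (0.85, array([339. , 208.1])), (0.95, array([337. , 207.9]))]
top y 176 [0.1511 0.154  0.1565]
top b 163 [0.1522 0.1543 0.1563]
top r 189 [0.1588 0.1624 0.1645]
shaving_cup {'bbox': [231.2, 187.1, 40.7, 42.5], 'confidence': 0.63}
tweezer_set {'bbox': [326.6, 201.6, 58.7, 19.9], 'confidence': 0.69}
toothbrush_cup {'bbox': [127.0, 196.9, 33.6, 39.1], 'confidence': 0.83}
mirror {'bbox': [432.2, 222.8, 46.8, 74.6], 'confidence': 0.86}
[(array([323.42857143, 246.04081633]), np.int32(49))] [(0.75, array([322.8, 249.3])), (0.85, array([323., 247.])), (0.95, array([323.1, 244.8]))]
```

View pics/side9.png

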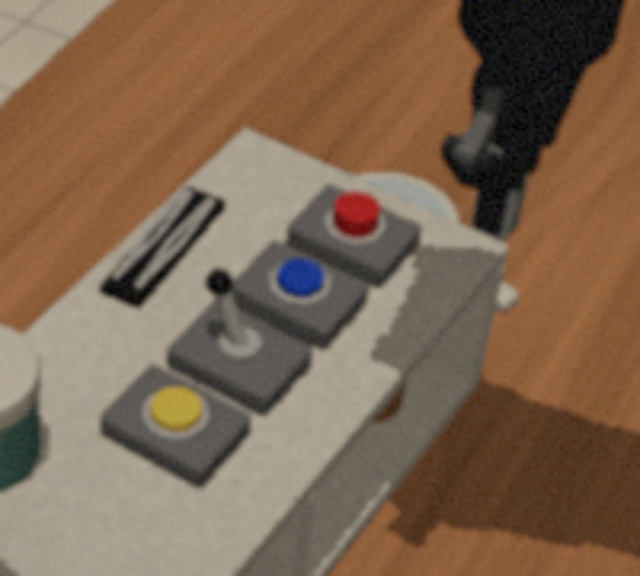

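View pics/top9f.png

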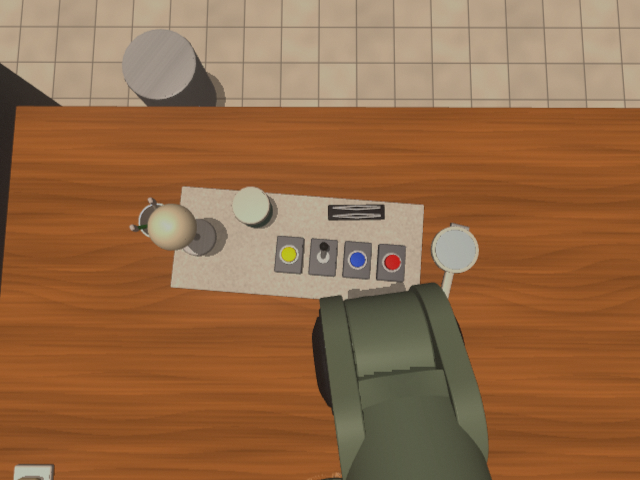

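Yellow (289, 254) and blue (358, 260) are both 8 mm in. Red (392, 262) is still out. The toggle reads about 0.89 in both views, the loose things haven't moved, and the arm is clear. Handing in.

```bash
python3 -c "
from station import env
print(env.sign_off())"
```

```text
the job is handed in; nothing more can be done
None
```

I pushed the toggle over, then pressed the yellow button and then the blue one with the shut fingertips, drew the arm clear and handed the job in at about 17 s. The sign-off itself gives no verdict.

- **Toggle:** both cameras put it at about 0.89 rad. That counts as on (beyond 0.75), but I stopped short of the 1.0 stop so as not to push against it.
- **Yellow and blue:** their top faces went from about 0.164 to 0.156 m in the side view, so both are in by about 8 mm. The top camera reads some 2 mm lower for both, which is within its calibration.
- **Red:** its top is still at about 0.164 m, so it is out.
- **Forces:** the wrist read about 3.4 N at the end of the yellow press, 2.5 N at the end of the blue press and about 1 N at the end of the toggle push. These are readings at the end of each move, not continuous peaks.
- **Loose things:** the cups, tweezers and mirror look unmoved in the before and after pictures. I checked this by eye and did not measure it.

No check failed.

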